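Offer the cheese ball: turn the tasting dish a quarter turn, held level

TASK

Put the little red cheese ball in the middle of the steel tasting dish. Then take the dish by its upright tab, lift it straight up well clear of the round board and, holding it level over the board so that the ball stays in the middle, turn it a quarter turn until the tab is above the green disc (not the white one). Finish still holding the dish there, level and still, and do not disturb the cheese drum, the honey jar or the price sign.

Things in the scene. Friction and masses are not known exactly. Their poses are not given: they have to be found in the camera images.
- ball_center (a point): Centre of the loose ball: a red wax-coated cheese ball, 45 mm diameter, about 45 g. It starts on a fixed wooden ring, 40 mm across, 22 mm high, which holds the ball's centre about 39 mm above the deck. The ball rolls freely, so its axes mean nothing.
- dish_bowl (a point): On the loose steel dish's axis, where the centre of a ball resting in its middle lies: 30.5 mm above the dish's underside. Dish: about 110 g, round, 140 mm across, rim 32 mm high, conical inside (rises 14 degrees, flat middle about 15 mm wide). Axes are the dish's: z up, x away from its tab; the tab is on the -x side. The dish starts mouth up on the board, tab a quarter turn from both discs.
- dish_tab (a point): Grip point on the dish's upright dark wooden tab: 84 mm from the dish's axis on its -x side, 54 mm above its underside. The tab is a plate 5 mm thick (dish x), 36 mm wide (dish y); it stands from 28 to 72 mm above the underside, its grip point 18 mm below its top. Pinch it from above across its 5 mm thickness, one finger inside and one outside the dish; a firm grip (about 60 N) keeps the dish level. Axes are the dish's.
- dish: The whole loose dish with its tab. Origin at the centre of its underside, axes as for dish_bowl.
- board: Fixed round light-wood board, 184 mm across, 16 mm high, on the deck under the dish. Origin at the centre of its underside, z up.
- green_disc: Flat green enamel disc, 18 mm across, fixed on the board's top 80 mm from the board's centre: the customer's side, where the tab must end above. It may be on either side of the board. Origin at the centre of its underside.
- white_disc: Flat white enamel disc, 18 mm across, fixed on the board opposite the green disc, 80 mm from the centre. Not the goal.
- crottin: Bystander: whitish drum-shaped goat cheese, 62 mm across, 72 mm high, loose on the deck. Origin at the centre of its underside.
- honey: Bystander: honey jar with a grey lid, behind the board (others like it stand far back), 71 mm across, 110 mm high, loose on the deck. Origin at the centre of its underside.
- price_sign: Bystander: small black price sign on a thin stand with a round foot, behind the board, 42 x 75 x 106 mm, loose on the deck. Origin at the centre of its underside.
There are look-alikes about, which are no part of the job. Of the things that look like the part that bears ball_center, the largest one is meant.

How it is judged:
By the outcome, as a careful person would: the job done as asked, in the order asked, and still so for the second after the job is handed in, while the arm keeps its last pose, push and grip.
It also fails if it takes over 61 s, if anything falls off the work surface, if the arm or the gripper's body presses on something with over 40 N, if the wrist force passes 120 N, or if a joint passes its speed limit or range.

ROBOT

A 6-joint arm with a two-finger parallel gripper is mounted at the origin on a cart in front of the work surface, level with it; the furniture and walls round the work are solid. World frame = base frame: x ahead of the robot, y to its left, z up, the work surface at z = 0. Lengths are in m, angles in rad, forces in N, time in s.
With the tool pointing down it reaches from about 0.375 to 0.975 m from the base axis. Payload 3.8 kg.
Tool frame: the origin (TCP) lies between the finger pads; the fingertips stand 17 mm ahead of it and the grasp point (between the pads) lies 2 mm behind it; y points along the fingers, z is the direction in which the jaws open and shut, and the axes are right-handed (so a half turn about y gives the same grasp; the last joint's range is limited). The gripper opens to 85 mm and grips with 20 to 120 N. Pads are 22 mm wide; open, the fingers measure 114 mm over their backs; the gripper's body (76 mm by 85 mm) begins 54 mm behind the grasp point. The pads swing forward as they close: fully open they stand 13 mm farther back than shut.
Start: joints at [1.138, 0.264, 1.604, -0, 1.274, -0.037], TCP at [0.26, 0.623, 0.248] pointing down, gripper open.
Joint ranges: [-2.63, 2.63], [-0.94, 2.18], [0.31, 2.57], [-1.31, 4.45], [0, 2.66], [-2.55, 2.55]. Speed limits (rad/s): [2.57, 2.57, 3.14, 3.14, 3.14, 3.14].

INTERFACE

Orientations are given as a rotation vector (axis times angle).
In Python, from workcell import bot, eyes, nets gives the robot as it stands. The module is installed in compiled form; this text tells all that it offers.
- The arm moves only by the tool jog_arm, never from a script. Its arguments are lists of equal length, an entry for each row: "turn": the turn, a rotation vector about the tool's x, y, z in rad, a list of three; "slide": the shift along the tool's x, y, z in mm, a list of three; "grip": the opening in per cent of the stroke, from 0 (shut) to 100 (fully open). A call has 1 to 5 rows; each row shifts and turns the commanded pose from where the row before left it, along the tool's axes as they then stand; what a row does not reach is not made up. A row lasts 1/10 s, in which the tool goes at most 50 mm and 8.59 degrees, less where a joint would pass 70% of its speed; a pose out of reach is approached as far as the arm can. A call with a gripper value outside its range is refused whole. The fingers move at their own pace and stop on an object; "newtons" is the grip in N (left out, the last holds). Time passes only in rows, so rows that do not move let the fingers close. It gives the time, the measured TCP pose, the force and the opening at its end, in the units of the state.
- bot.read_state(): the state, without advancing time (a new reading comes with each control period).
- eyes.read_camera(name): name is "scene" or "side" or "wrist"; returns a dict with "img" (384x512x3 uint8, red, green, blue), "depth" (384x512 float32, m along the optical axis (not along the pixel's ray), 0 where there is no reading), "intrinsics" (3x3 intrinsics, pixels), "distortion" ([k1, k2, p1, p2, k3] as OpenCV has them; the pictures are not rectified), "position" and "rotation" of the camera in the world. Camera axes: x right, y down, z forward; pixel columns grow to the right and rows downward; lengths in m; the calibration is good to about 2 mm. A picture is of the moment at which its call begins.
- bot.finish_job(): hands the job in, once; it reports no verdict.
Trained networks look in a picture, given as the dict that the camera call returned (one of the last four; its "shot" number tells which), for a name from the list of things; names that differ only in an ending like _2 or _b are one class to them, and where a whole thing is asked for, a point or a joint stands for the part that bears it (a point fixed in the world has none). Each returns a list of dicts, best first, with "conf" (0 to 1); they miss things now and then, are a little off and sometimes report something else, mostly with a low value. They report only what shows in the picture. A call takes as long as a camera call. They do not tell look-alikes from the thing itself.
- nets.search_frame(thing, picture): "xyz" ([x, y, z] in m, in the coordinates of the camera as it stood for that picture, good to about 4 mm: the middle of the surface that is visible of it).
The state is a dict: "time": time; "q": joint angles; "joint_vel": joint speeds; "joint_torque": joint torques, N m; "tool_pos": TCP position; "tcp_rot": TCP orientation; "wrist_force": force on the tool from outside, world axes, zero at the start; "torque": the same for the moment, N m; "width": opening from 0.0 (shut) to 1.0 (fully open).
Only numpy, scipy, OpenCV 4.12 (cv2) and the standard library are available. Lean on these libraries where they do the work, as an engineer would, in place of code of your own. Each camera call takes 0.05 s, during which the arm holds its last target.

## Working session

There is one attempt and no reset: what is moved stays moved. The work goes in short steps, Python scripts to look and compute and a tool call to move; the robot and the scene stay as the last step left them, time stands still between calls to the robot, and variables do not carry over. Pictures are saved under pics/ and viewed, and the job is handed in when it is done.

Besides the shell and the picture viewer there is one more tool, called after ">>>" as name(argument=value, ...) on one line, values as JSON. jog_arm: Moves the arm, as the interface text tells. Its arguments: {"type":"object","properties":{"turn":{"type":"array"},"slide":{"type":"array"},"grip":{"type":"array"},"newtons":{"type":"number"}},"required":["turn","slide","grip"]}

```bash
mkdir -p pics
cat > h.py <<'E'
import numpy as np,cv2,json
from workcell import bot,eyes,nets
from scipy.spatial.transform import Rotation as R
def cam(n,save=None):
    p=eyes.read_camera(n)
    if save: cv2.imwrite('pics/'+save+'.png',p['img'][:,:,::-1])
    return p
def Rm(p):
    r=np.array(p['rotation'],float)
    return r if r.shape==(3,3) else R.from_rotvec(r).as_matrix()
def w(p,xyz): return Rm(p)@np.array(xyz)+np.array(p['position'])
def cloud(p):
    d=p['depth'];h,ww=d.shape
    u,v=np.meshgrid(np.arange(ww),np.arange(h))
    pts=np.stack([u,v],-1).reshape(-1,1,2).astype(np.float64)
    n=cv2.undistortPoints(pts,np.array(p['intrinsics'],float),np.array(p['distortion'],float)).reshape(h,ww,2)
    c=np.concatenate([n*d[...,None],d[...,None]],-1)
    P=c@Rm(p).T+np.array(p['position']); P[d==0]=np.nan
    return P
E
python3 - <<'E'
from h import *
s=bot.read_state();print({k:np.round(v,3).tolist() for k,v in s.items()})
for n in ['scene','side']:
    p=cam(n,n+'0'); print(n,np.round(p['position'],3),p['shot'])
    for t in ['ball_center','dish_bowl','dish_tab','board','green_disc','white_disc','crottin','honey','price_sign']:
        print(t,[(round(r['conf'],2),np.round(w(p,r['xyz']),3).tolist()) for r in nets.search_frame(t,p)][:5])
E
```

```text
{'time': 0.0, 'q': [1.138, 0.265, 1.605, -0.0, 1.274, -0.037], 'joint_vel': [-0.001, -0.0, 0.0, 0.002, 0.0, 0.001], 'joint_torque': [-0.002, -51.512, -36.73, -0.0, 0.013, -0.0], 'tool_pos': [0.26, 0.622, 0.247], 'tcp_rot': [-1.551, 0.311, -0.31], 'wrist_force': [-0.445, 1.058, -0.042], 'torque': [0.043, -0.006, -0.034], 'width': 1.003}
scene [ 0.234 -0.369  0.496] 1
ball_center [(0.65, [0.476, 0.276, 0.05]), (0.59, [0.551, 0.433, 0.021])]
dish_bowl [(0.86, [0.575, 0.122, 0.031]), (0.46, [0.734, 0.152, 0.081])]
dish_tab [(0.96, [0.578, 0.117, 0.029])]
board [(0.92, [0.529, 0.064, 0.019])]
green_disc [(0.55, [0.605, 0.042, 0.021])]
white_disc []
crottin [(0.62, [0.474, 0.476, 0.05])]
honey [(0.84, [0.734, 0.15, 0.078])]
price_sign [(0.72, [0.744, 0.073, 0.075])]
side [0.564 1.026 0.515] 2
ball_center [(0.75, [0.542, 0.366, 0.025]), (0.68, [0.554, 0.452, 0.023]), (0.56, [0.481, 0.304, 0.048])]
dish_bowl [(0.81, [0.559, 0.09, 0.034])]
dish_tab [(0.95, [0.563, 0.09, 0.035])]
board [(0.84, [0.554, 0.17, 0.015])]
green_disc []
white_disc []
crottin [(0.85, [0.483, 0.525, 0.054])]
honey [(0.7, [0.751, 0.202, 0.073]), (0.36, [0.563, 0.091, 0.038])]
price_sign []
```

View pics/scene0.png

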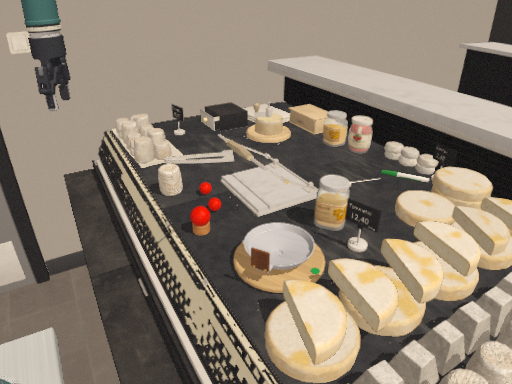

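View pics/side0.png

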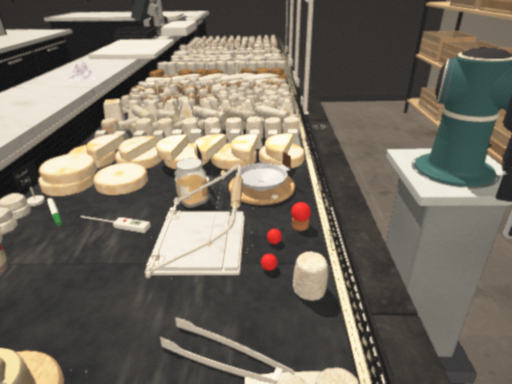

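The scene picture shows the ball on its ring at (201,216), with two smaller red balls at (205,188) and (215,204). The dish is at (278,248), the tab at (261,259), the green disc at (315,271), the honey jar at (332,203) and the sign at (360,225). Next I'll fit the geometry from depth.

```bash
cat > fit.py <<'E'
from h import *
from scipy.optimize import least_squares
def sphere(P,r=.0225):
    f=lambda c:np.linalg.norm(P-c,axis=1)-r
    s=least_squares(f,P.mean(0)+[0,0,-.01],loss='soft_l1',f_scale=.001);return s.x,np.abs(s.fun).mean()
def redmask(p):
    h=cv2.cvtColor(p['img'],cv2.COLOR_RGB2HSV)
    return ((h[...,0]<6)|(h[...,0]>174))&(h[...,1]>200)&(h[...,2]>120)
def circ(P,r=None):
    f=lambda c:np.hypot(P[:,0]-c[0],P[:,1]-c[1])-(r if r else c[2])
    x0=np.r_[(P[:,:2].max(0)+P[:,:2].min(0))/2,.07]
    s=least_squares(f,x0 if not r else x0[:2],loss='soft_l1',f_scale=.001);return s.x,np.abs(s.fun).mean()
E
python3 - <<'E'
from fit import *
for n in ['scene','side']:
    p=cam(n);P=cloud(p);img=p['img'];hsv=cv2.cvtColor(img,cv2.COLOR_RGB2HSV)
    k,l,st,ce=cv2.connectedComponentsWithStats(redmask(p).astype(np.uint8))
    for i in range(1,k):
        if st[i,4]>30:
            q=cv2.erode((l==i).astype(np.uint8),np.ones((3,3)))>0
            Q=P[q];Q=Q[~np.isnan(Q).any(1)];print(n,'red',ce[i].round(),st[i,4],sphere(Q))
    x,y,z=P[...,0],P[...,1],P[...,2]
    near=(np.hypot(x-.56,y-.1)<.13)
    # rim
    m=near&(z>.043)&(z<.052)
    print('rim',m.sum(),circ(P[m]))
    for a,b in [(.013,.019)]:
        m=near&(z>a)&(z<b);print('board',m.sum(),circ(P[m],.092))
    m=near&(z>.055)&(z<.095)&(x<.6);Q=P[m];print('tab',len(Q),Q.mean(0) if len(Q) else 0,Q.min(0) if len(Q) else 0,Q.max(0) if len(Q) else 0)
    if len(Q)>10:
        u,s,v=np.linalg.svd(Q-np.median(Q,0));print('tab normal',v[2],s)
    g=near&(hsv[...,0]>45)&(hsv[...,0]<85)&(hsv[...,1]>120)
    print('green',g.sum(),np.nanmean(P[g],0))
    for nm,c,rr,zz in [('ctn',(.478,.5),.05,(.03,.075)),('honey',(.745,.175),.06,(.03,.12)),('sign',(.744,.07),.06,(.03,.12))]:
        m=(np.hypot(x-c[0],y-c[1])<rr)&(z>zz[0])&(z<zz[1]);Q=P[m];print(nm,len(Q),Q.min(0),Q.max(0))
E
```

```text
scene red [205. 188.] 108 (array([0.55848379, 0.44774383, 0.0142392 ]), np.float64(0.001512373816438442))
scene red [214. 204.] 130 (array([0.54477068, 0.36120932, 0.0117321 ]), np.float64(0.0011950616231824142))
scene red [200. 216.] 307 (array([0.47944862, 0.2921482 , 0.03913175]), np.float64(0.0008853550059606238))
rim 548 (array([0.57014368, 0.11190053, 0.06816335]), np.float64(0.009597829458998999))
board 1759 (array([0.58207417, 0.13584222]), np.float64(0.01133798488489218))
tab 521 [0.5079151  0.03407694 0.07195021] [ 0.4896635  -0.0283623   0.05500827] [0.5473509 0.0834721 0.0902675]
tab normal [ 0.9505999   0.23155204 -0.20674496] [1.07576119 0.19180358 0.17349245]
green 40 [0.60473991 0.03935411 0.01893109]
ctn 473 [0.44739126 0.46609566 0.03000293] [0.50642302 0.52378333 0.07486926]
honey 1301 [0.71322111 0.12995521 0.03002986] [0.78849204 0.20229381 0.11285881]
sign 774 [0.73144747 0.03476276 0.03069246] [0.757021   0.10705021 0.10852394]
side red [301. 212.] 215 (array([0.47950276, 0.29322462, 0.03842082]), np.float64(0.001058032369148467))
side red [274. 237.] 110 (arra
[... 153 characters left out ...]
at64(0.0009679152354994684))
rim 296 (array([0.57070737, 0.11287682, 0.07100455]), np.float64(0.017270987029198912))
board 712 (array([0.57723249, 0.08642157]), np.float64(0.013533210201757954))
tab 220 [0.51602088 0.02750265 0.06788727] [ 0.49119303 -0.02859988  0.05535432] [0.55439264 0.09041387 0.08840039]
tab normal [-0.11865274  0.04019709 -0.99212183] [0.73961707 0.22135782 0.11219867]
green 0 [nan nan nan]
ctn 1053 [0.45014025 0.47556772 0.0300121 ] [0.51072745 0.5343444  0.07377313]
honey 996 [0.71373908 0.14189466 0.03009424] [0.79523225 0.21908301 0.11065186]
sign 54 [0.73401021 0.0394275  0.06228424] [0.75815992 0.11155918 0.10637287]<stdin>:20: RuntimeWarning: Mean of empty slice
```

```bash
cat >> h.py <<'E'
def go(target,yaw_z=None):
    """print tool-frame shift (mm) to target TCP & turn about tool y to bring tool z to world heading yaw_z (mod pi)"""
    s=bot.read_state();T=R.from_rotvec(s['tcp_rot']);M=T.as_matrix()
    print('t',round(s['time'],2),'pos',np.round(s['tool_pos'],4),'slide',np.round(M.T@(np.array(target)-s['tool_pos'])*1000,1),'q',np.round(s['q'],2),'F',np.round(s['wrist_force'],1),'w',round(s['width'],3))
    h=np.arctan2(M[1,2],M[0,2]);print('M',np.round(M,3).tolist(),'z heading deg',round(np.degrees(h),1))
    # leveling: rotation to make tool y exactly down
    yd=M.T@np.array([0,0,-1]);print('tilt corr (tool x,z rotvec)',np.round(np.cross([0,1,0],yd),4))
    if yaw_z is not None:
        d=(yaw_z-h+np.pi/2)%np.pi-np.pi/2;print('turn about tool y (rad)',round(-d,3))
E
python3 - <<'E'
from fit import *
go([.4795,.2926,.15])
p=cam('scene');P=cloud(p);x,y,z=P[...,0],P[...,1],P[...,2];img=p['img'].astype(int)
for xa in np.arange(.36,.48,.01):
    m=(x>xa)&(x<xa+.01)&(y>.1)&(y<.45);print(round(xa,2),m.sum(),np.nanmax(z[m]) if m.any() else 0, np.nanmedian(z[m]) if m.any() else 0)
# brown tab mask
c=img[245:275,248:275];
h=cv2.cvtColor(p['img'],cv2.COLOR_RGB2HSV)
m=(h[...,2]<140)&(h[...,1]>110)&(np.hypot(x-.5,y-.08)<.06)&(z>.04)
Q=P[m];print('tab',len(Q),Q.mean(0),Q.min(0),Q.max(0));
u,s,v=np.linalg.svd(Q-Q.mean(0));print(v,s)
cv2.imwrite('pics/crop.png',cv2.resize(p['img'][180:300,180:400,::-1],None,fx=3.5,fy=3.5))
E
```

```text
t 1.1 pos [0.2603 0.6228 0.2483] slide [ 329.6   98.3 -220.2] q [ 1.14  0.26  1.6   0.    1.27 -0.04] F [-0.7  0.1 -0.6] w 1.005
M [[0.923, -0.0, 0.386], [-0.386, 0.0, 0.923], [-0.0, -1.0, 0.0]] z heading deg 67.3
tilt corr (tool x,z rotvec) [-0.  0. -0.]
0.36 660 -0.07556018853912205 -0.10828244178487528
0.37 836 -0.04532187833256318 -0.07108931820241132
0.38 773 -0.03774285578827208 -0.05061514515202725
0.39 865 -0.0194659493880871 -0.0329265975475902
0.4 903 0.007182649219070192 -0.007228637188832487
0.41 433 0.011802947030828681 0.002483409946754056
0.42 435 0.010335557818839991 -0.0009888364319483034
0.43 477 0.00365158314548808 0.0008386806335274888
0.44 451 0.003934955855419087 0.0008825325729344136
0.45 482 0.05100392555047445 0.0009492393347079742
0.46 555 0.05968397819827859 0.0012579945017936467
0.47 492 0.06215324649299342 0.0014071225191246428
tab 315 [0.49951203 0.06713407 0.06965008] [0.48904901 0.05208504 0.04711389] [0.50908029 0.0832463  0.08944544]
[[-0.05696021  0.09974914 -0.99338092]
 [ 0.54143252 -0.8328863  -0.11467887]
 [ 0.83881247  0.54438086  0.00656605]] [0.20981656 0.17330408 0.0154658 ]
```

View pics/crop.png

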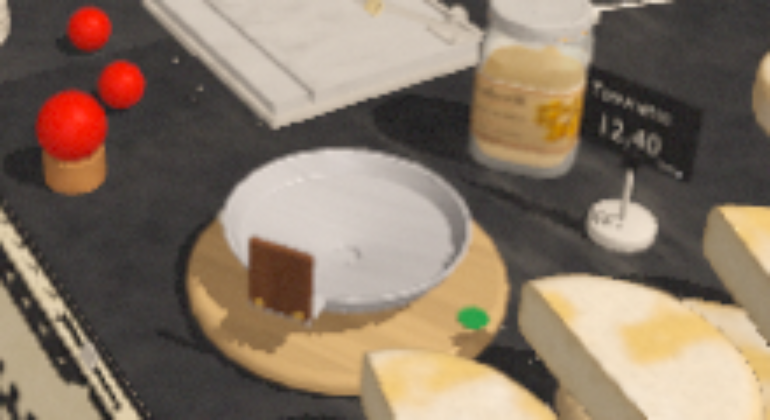

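>>> jog_arm(turn=[[0,0,0],[0,0,0],[0,0,0],[0,0,0],[0,0,0]], slide=[[33,5,-22],[33,5,-22],[33,5,-22],[33,5,-22],[33,5,-22]], grip=[100,100,100,100,100], newtons=30)

```text
time: 1.65
tool_pos: [0.3707, 0.4564, 0.2233]
tcp_rot: [-1.548, 0.31, -0.31]
wrist_force: [0.6, 0.3, 0.2]
width: 1.005
```

>>> jog_arm(turn=[[0,0,0],[0,0,0],[0,0,0],[0,0,0],[0,0,0]], slide=[[33,5,-22],[33,5,-22],[33,5,-22],[33,5,-22],[33,5,-22]], grip=[100,100,100,100,100])

```text
time: 2.15
tool_pos: [0.4807, 0.2912, 0.1984]
tcp_rot: [-1.548, 0.31, -0.311]
wrist_force: [0.1, -0.8, 0.4]
width: 0.999
```

Run:
```python
from fit import *
go([.4795,.2926,.12])
p=cam('wrist','w1');print(p['position'])
```

```text
t 2.15 pos [0.4807 0.2912 0.1984] slide [-1.7 78.4  0.8] q [ 0.5   0.09  1.9   0.    1.15 -0.67] F [ 0.1 -0.8  0.4] w 0.999
M [[0.923, 0.001, 0.386], [-0.386, 0.0, 0.923], [0.0, -1.0, 0.001]] z heading deg 67.3
tilt corr (tool x,z rotvec) [-0.0006  0.      0.0004]
[0.41293075 0.31946119 0.32423661]
```

View pics/w1.png

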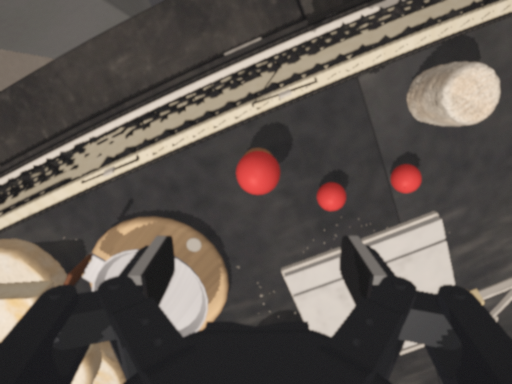

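The wrist view shows the ball at (258,172), the two small look-alikes at (331,196) and (405,178), the white disc at (194,243), and the tab at about (80,268).

Run:
```python
from fit import *
p=cam('wrist');P=cloud(p);x,y,z=P[...,0],P[...,1],P[...,2]
k,l,st,ce=cv2.connectedComponentsWithStats(redmask(p).astype(np.uint8))
for i in range(1,k):
    if st[i,4]>200:
        q=cv2.erode((l==i).astype(np.uint8),np.ones((3,3)))>0
        Q=P[q];Q=Q[~np.isnan(Q).any(1)];print('red',ce[i].round(),st[i,4],sphere(Q),Q.max(0))
h=cv2.cvtColor(p['img'],cv2.COLOR_RGB2HSV)
m=(h[...,1]<45)&(h[...,2]>120);m[:235]=0;m[255:]=0;m[:,:182]=0;m[:,206:]=0
print('white',m.sum(),np.nanmean(P[m],0))
m=(h[...,1]<70)&(z>.043)&(z<.053)&(np.hypot(x-.57,y-.113)<.085);print('rim',m.sum(),circ(P[m],.069),circ(P[m]))
m=(h[...,1]>70)&(z>.012)&(z<.021)&(np.hypot(x-.57,y-.113)<.11)&(np.hypot(x-.57,y-.113)>.083);print('board',m.sum(),circ(P[m]))
```

```text
white 135 [0.53686982 0.1855434  0.0178248 ]
rim 969 (array([0.56978044, 0.11405559]), np.float64(0.003413976617011204)) (array([0.56967404, 0.11433113, 0.06871893]), np.float64(0.0034053569650902846))
board 1386 (array([0.57032683, 0.11410456, 0.08671373]), np.float64(0.0019251312182406062))
```

>>> jog_arm(turn=[[0,0,0],[0,0,0],[0,0,0],[0,0,0],[0,0,0]], slide=[[-1.7,30,0.8],[0,35,0],[0,35,0],[0,20,0],[0,0,0]], grip=[100,100,100,100,100])

```text
time: 2.75
tool_pos: [0.4755, 0.2931, 0.0747]
tcp_rot: [-1.553, 0.315, -0.306]
wrist_force: [-1.1, -0.3, -0.6]
width: 1.003
```

Run:
```python
from fit import *
go([.4795,.2926,.037])
p=cam('side','s1');cv2.imwrite('pics/s1.png',cv2.resize(p['img'][150:300,220:350,::-1],None,fx=4,fy=4))
```

```text
t 2.75 pos [0.4755 0.2931 0.0747] slide [ 4.1 37.7  1.3] q [ 0.51  0.22  2.    0.    0.92 -0.67] F [-1.1 -0.3 -0.6] w 1.003
M [[0.923, -0.007, 0.385], [-0.385, -0.003, 0.923], [-0.005, -1.0, -0.006]] z heading deg 67.3
tilt corr (tool x,z rotvec) [ 0.0056  0.     -0.0048]
```

View pics/s1.png

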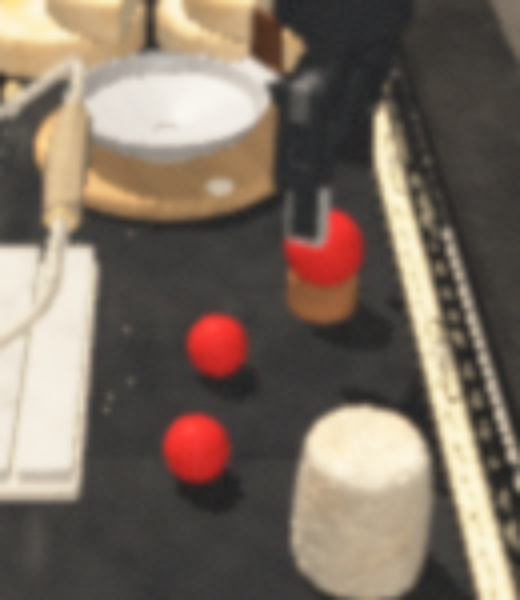

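>>> jog_arm(turn=[[0.0056,0,-0.0048],[0,0,0],[0,0,0],[0,0,0]], slide=[[4,0,1.3],[0,15,0],[0,10,0],[0,0,0]], grip=[100,100,100,100])

```text
time: 3.2
tool_pos: [0.4818, 0.293, 0.0517]
tcp_rot: [-1.546, 0.308, -0.313]
wrist_force: [-0.3, -1.0, -0.6]
width: 1.003
```

Run:
```python
from fit import *
go([.4795,.2926,.037])
```

```text
t 3.2 pos [0.4818 0.293  0.0517] slide [-2.  14.6 -1.3] q [ 0.5   0.25  2.01 -0.    0.87 -0.67] F [-0.3 -1.  -0.6] w 1.003
M [[0.923, 0.004, 0.386], [-0.386, 0.002, 0.923], [0.003, -1.0, 0.003]] z heading deg 67.3
tilt corr (tool x,z rotvec) [-0.0033  0.      0.0029]
```

>>> jog_arm(turn=[[0,0,0],[0,0,0],[0,0,0]], slide=[[0,0,0],[0,0,0],[0,0,0]], grip=[100,100,100])

```text
time: 3.5
tool_pos: [0.4834, 0.2939, 0.0537]
tcp_rot: [-1.543, 0.305, -0.315]
wrist_force: [-0.1, 1.1, -0.1]
width: 1.001
```

Run:
```python
from fit import *
go([.4795,.2926,.037])
```

```text
t 3.5 pos [0.4834 0.2939 0.0537] slide [-3.1 16.7 -2.8] q [ 0.5   0.25  2.01 -0.    0.87 -0.67] F [-0.1  1.1 -0.1] w 1.001
M [[0.923, 0.007, 0.386], [-0.386, 0.004, 0.923], [0.005, -1.0, 0.006]] z heading deg 67.3
tilt corr (tool x,z rotvec) [-0.0063  0.      0.0053]
```

>>> jog_arm(turn=[[-0.0056,0,0.005],[0,0,0],[0,0,0],[0,0,0],[0,0,0]], slide=[[-3.5,7,-2],[0,9,0],[0,0,0],[0,0,0],[0,0,0]], grip=[100,100,100,100,100])

```text
time: 4.0
tool_pos: [0.4791, 0.2933, 0.0372]
tcp_rot: [-1.548, 0.311, -0.31]
wrist_force: [-0.6, -0.6, 0.3]
width: 1.005
```

Run:
```python
from fit import *
go([.4795,.2926,.037])
```

```text
t 4.0 pos [0.4791 0.2933 0.0372] slide [ 0.6  0.2 -0.5] q [ 0.5   0.27  2.02  0.    0.85 -0.67] F [-0.6 -0.6  0.3] w 1.005
M [[0.923, -0.0, 0.386], [-0.386, 0.0, 0.923], [-0.0, -1.0, -0.0]] z heading deg 67.3
tilt corr (tool x,z rotvec) [ 0.0001  0.     -0.0002]
```

Close, gently in stages.

>>> jog_arm(turn=[[0,0,0],[0,0,0],[0,0,0],[0,0,0],[0,0,0]], slide=[[0,0,0],[0,0,0],[0,0,0],[0,0,0],[0,0,0]], grip=[75,62,56,45,40], newtons=25)

```text
time: 4.5
tool_pos: [0.4792, 0.2932, 0.0375]
tcp_rot: [-1.548, 0.31, -0.311]
wrist_force: [-0.9, -1.4, 2.2]
width: 0.51
```

>>> jog_arm(turn=[[0,0,0],[0,0,0],[0,0,0],[0,0,0],[0,0,0]], slide=[[0,0,0],[0,0,0],[0,-15,0],[0,-25,0],[0,-30,0]], grip=[35,35,35,35,35])

```text
time: 5.0
tool_pos: [0.478, 0.2927, 0.1073]
tcp_rot: [-1.55, 0.312, -0.309]
wrist_force: [0.7, 0.7, -0.8]
width: 0.512
```

>>> jog_arm(turn=[[0,0,0],[0,0,0],[0,0,0],[0,0,0],[0,0,0]], slide=[[0,-30,0],[0,-30,0],[0,-15,0],[0,0,0],[0,0,0]], grip=[35,35,35,35,35])

```text
time: 5.5
tool_pos: [0.4786, 0.2931, 0.1817]
tcp_rot: [-1.549, 0.311, -0.31]
wrist_force: [-0.1, 0.4, -1.3]
width: 0.509
```

Run:
```python
from fit import *
go([.57,.113,.18],np.radians(30))
cam('wrist','w2');cam('scene','c2')
```

```text
t 5.5 pos [0.4786 0.2931 0.1817] slide [ 153.7    1.6 -130.9] q [ 0.5   0.1   1.92  0.    1.12 -0.67] F [-0.1  0.4 -1.3] w 0.509
M [[0.923, -0.001, 0.386], [-0.386, -0.0, 0.923], [-0.001, -1.0, -0.0]] z heading deg 67.3
tilt corr (tool x,z rotvec) [ 0.0004  0.     -0.0006]
turn about tool y (rad) 0.651
```

View pics/w2.png

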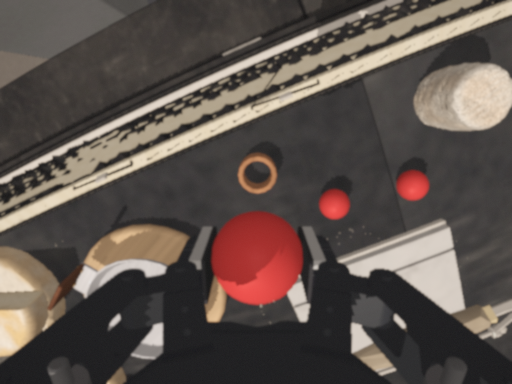

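View pics/c2.png

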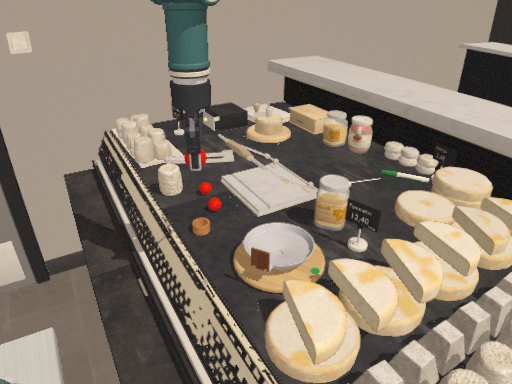

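>>> jog_arm(turn=[[0,0,0],[0,0,0],[0,0,0],[0,0,0],[0,0,0]], slide=[[19,0,-16],[28,0,-24],[30,0,-25],[30,0,-25],[28,0,-24]], grip=[35,35,35,35,35])

```text
time: 6.1
tool_pos: [0.559, 0.1343, 0.1799]
tcp_rot: [-1.55, 0.313, -0.308]
wrist_force: [0.6, 0.0, -0.8]
width: 0.509
```

>>> jog_arm(turn=[[0,0,0],[0,0,0],[0,0,0],[0,0,0],[0,0,0]], slide=[[18.7,0,-17],[0,0,0],[0,0,0],[0,0,0],[0,0,0]], grip=[35,35,35,35,35])

```text
time: 6.6
tool_pos: [0.5696, 0.1141, 0.1816]
tcp_rot: [-1.549, 0.311, -0.308]
wrist_force: [0.3, 1.5, -0.9]
width: 0.507
```

Run:
```python
from fit import *
go([.5705,.113,.052])
for n in ['wrist','side','scene']:
    p=cam(n,n+'3');P=cloud(p);x,y,z=P[...,0],P[...,1],P[...,2];h=cv2.cvtColor(p['img'],cv2.COLOR_RGB2HSV)
    m=(h[...,1]<70)&(z>.044)&(z<.052)&(np.hypot(x-.57,y-.113)<.08)&(np.hypot(x-.57,y-.113)>.06);print(n,'rim',m.sum(),circ(P[m],.069))
    m=(h[...,2]<150)&(h[...,1]>110)&(np.hypot(x-.5,y-.07)<.06)&(z>.055)&(z<.092)
    Q=P[m]
    if len(Q)>20:
        print('tab',len(Q),np.median(Q,0),Q.min(0),Q.max(0));u,s,v=np.linalg.svd((Q-Q.mean(0))[:,:2]);print(v,s)
    m=redmask(p)&(z>.1)
    if n!='wrist':print('ball',sphere(P[m]))
```

```text
t 6.6 pos [0.5696 0.1141 0.1816] slide [  1.4 129.6  -0.6] q [ 0.15  0.14  1.88  0.    1.12 -1.02] F [ 0.3  1.5 -0.9] w 0.507
M [[0.923, -0.001, 0.384], [-0.384, 0.0, 0.923], [-0.001, -1.0, -0.0]] z heading deg 67.4
tilt corr (tool x,z rotvec) [ 0.0004  0.     -0.0014]
wrist rim 2385 (array([0.57168004, 0.11401813]), np.float64(0.003107863814485801))
tab 516 [0.50116566 0.07236615 0.08642496] [0.4909369  0.05527459 0.05577132] [0.51185864 0.08595627 0.08973553]
[[ 0.53432973 -0.84527613]
 [ 0.84527613  0.53432973]] [0.23024265 0.03365751]
side rim 175 (array([0.57076153, 0.1170204 ]), np.float64(0.002936145173960912))
tab 83 [0.50186999 0.07575101 0.0709366 ] [0.4911333  0.05801414 0.05525132] [0.51008644 0.08827853 0.08765091]
[[-0.54857294  0.8361027 ]
 [-0.8361027  -0.54857294]] [0.09157665 0.01418965]
ball (array([0.57209003, 0.1159839 , 0.18215588]), np.float64(0.0009541298734995133))
scene rim 391 (array([0.57034477, 0.11290692]), np.float64(0.002215146860530311))
tab 279 [0.49944633 0.06637047 0.07294754] [0.48960407 0.0521372  0.05516469] [0.50931788 0.0832747  0.08942463]
[[ 0.54380486 -0.8392117 ]
 [-0.8392117  -0.54380486]] [0.16373523 0.01505068]
ball (array([0.57037204, 0.11251271, 0.18379809]), np.float64(0.0008575578436319157))
```

View pics/wrist3.png

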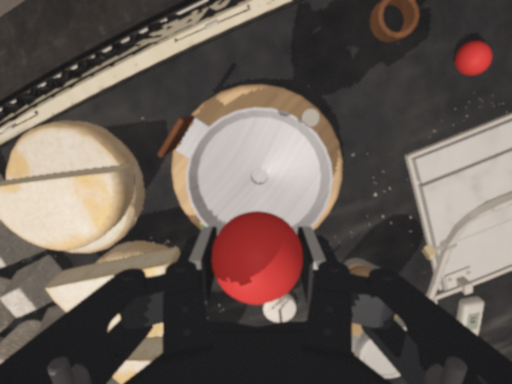

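View pics/scene3.png

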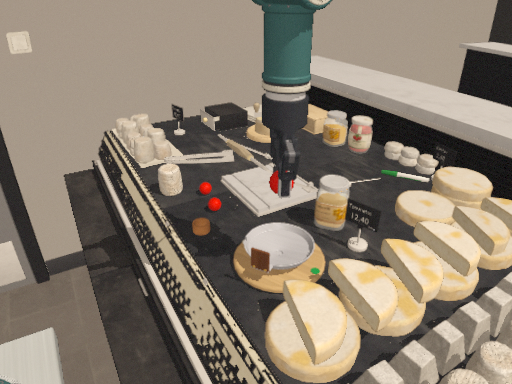

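The wrist view shows the dish middle at (259,178), tab at (176,137) and white disc at (310,117); the ball is still in the fingers. The rim fits and the tab back-projection put the dish axis at about (0.571, 0.1145). I'll lower the ball there.

>>> jog_arm(turn=[[0,0,0],[0,0,0],[0,0,0],[0,0,0],[0,0,0]], slide=[[1,20,0.8],[0,30,0],[0,30,0],[0,20,0],[0,12,0]], grip=[35,35,35,35,35])

```text
time: 7.25
tool_pos: [0.5701, 0.1138, 0.0682]
tcp_rot: [-1.549, 0.312, -0.308]
wrist_force: [0.6, -0.6, -0.2]
width: 0.509
```

>>> jog_arm(turn=[[0,0,0],[0,0,0],[0,0,0],[0,0,0],[0,0,0]], slide=[[0,10,0],[0,6,0],[0,0,0],[0,0,0],[0,0,0]], grip=[35,35,35,35,35])

```text
time: 7.75
tool_pos: [0.5725, 0.1136, 0.0553]
tcp_rot: [-1.548, 0.309, -0.312]
wrist_force: [0.9, 0.3, -0.7]
width: 0.506
```

Run:
```python
from fit import *
go([.571,.1145,.052])
for n in ['side','scene']:
    p=cam(n);P=cloud(p);m=redmask(p)&(np.hypot(P[...,0]-.57,P[...,1]-.113)<.05);print('ball',sphere(P[m]))
cv2.imwrite('pics/c4.png',cv2.resize(p['img'][180:300,180:400,::-1],None,fx=3.5,fy=3.5))
```

```text
t 7.75 pos [0.5725 0.1136 0.0553] slide [-1.8  3.3  0.2] q [ 0.15  0.28  1.97  0.    0.89 -1.02] F [ 0.9  0.3 -0.7] w 0.506
M [[0.923, 0.002, 0.386], [-0.386, 0.0, 0.923], [0.002, -1.0, 0.001]] z heading deg 67.3
tilt corr (tool x,z rotvec) [-0.0011  0.      0.0015]
ball (array([0.57470071, 0.11492901, 0.05547126]), np.float64(0.0009889327891289851))
ball (array([0.57280442, 0.11215999, 0.05635892]), np.float64(0.000631308382326319))
```

View pics/c4.png

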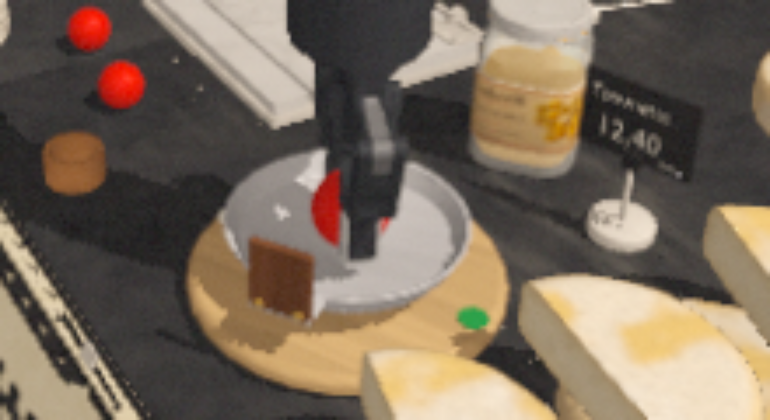

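>>> jog_arm(turn=[[0,0,0],[0,0,0],[0,0,0],[0,0,0],[0,0,0]], slide=[[-1.5,4,0.3],[0,0,0],[0,0,0],[0,0,0],[0,0,0]], grip=[35,35,35,35,35])

```text
time: 8.35
tool_pos: [0.5704, 0.1143, 0.0502]
tcp_rot: [-1.548, 0.311, -0.31]
wrist_force: [-0.2, -0.2, 0.1]
width: 0.514
```

>>> jog_arm(turn=[[0,0,0],[0,0,0],[0,0,0],[0,0,0],[0,0,0]], slide=[[0,0,0],[0,0,0],[0,0,0],[0,0,0],[0,0,0]], grip=[53,56,60,66,72])

```text
time: 8.85
tool_pos: [0.5704, 0.1143, 0.0503]
tcp_rot: [-1.548, 0.311, -0.31]
wrist_force: [0.3, 0.5, 0.2]
width: 0.714
```

>>> jog_arm(turn=[[0,0,0],[0,0,0],[0,0,0],[0,0,0],[0,0,0]], slide=[[0,0,0],[0,-5,0],[0,-10,0],[0,-20,0],[0,-30,0]], grip=[75,75,75,75,75])

```text
time: 9.35
tool_pos: [0.5689, 0.1141, 0.1149]
tcp_rot: [-1.55, 0.313, -0.308]
wrist_force: [0.1, -0.2, 0.4]
width: 0.756
```

>>> jog_arm(turn=[[0,0,0],[0,0,0],[0,0,0],[0,0,0],[0,0,0]], slide=[[0,-30,0],[0,-25,0],[0,-15,0],[0,0,0],[0,0,0]], grip=[75,75,75,75,75])

```text
time: 9.85
tool_pos: [0.5701, 0.1143, 0.185]
tcp_rot: [-1.548, 0.311, -0.31]
wrist_force: [0.2, -0.6, 0.0]
width: 0.748
```

Run:
```python
from fit import *
go([.5014,.0706,.18],np.radians(33))
for n in ['side','scene','wrist']:
    p=cam(n,n+'5');P=cloud(p);h=cv2.cvtColor(p['img'],cv2.COLOR_RGB2HSV);x,y,z=P[...,0],P[...,1],P[...,2]
    m=((h[...,0]<6)|(h[...,0]>174))&(h[...,1]>190)&(h[...,2]>90)&(np.hypot(P[...,0]-.57,P[...,1]-.113)<.05);print(n,m.sum(),'ball',sphere(P[m]))
    m=(h[...,2]<150)&(h[...,1]>110)&(np.hypot(x-.5,y-.07)<.035)&(z>.055)&(z<.092)
    Q=P[m]
    if len(Q)>20:
        print('tab',len(Q),np.median(Q,0),Q.min(0),Q.max(0));u,s,v=np.linalg.svd((Q-Q.mean(0))[:,:2]);print(v[0],s)
        T=Q[Q[:,2]>.085];print('top',T.mean(0),T.min(0),T.max(0))
```

```text
t 9.85 pos [0.5701 0.1143 0.185 ] slide [-46.5   5.  -66.8] q [ 0.15  0.14  1.88  0.    1.13 -1.02] F [ 0.2 -0.6  0. ] w 0.748
M [[0.923, -0.0, 0.386], [-0.386, 0.0, 0.923], [-0.0, -1.0, -0.0]] z heading deg 67.3
tilt corr (tool x,z rotvec) [ 0.0001  0.     -0.0003]
turn about tool y (rad) 0.599
side 134 ball (array([0.57269827, 0.1156337 , 0.0438476 ]), np.float64(0.00117911826950443))
tab 83 [0.50187346 0.07498583 0.07089926] [0.49118996 0.06026322 0.05505974] [0.5103224  0.088213   0.08782507]
[-0.55875014  0.82933605] [0.08907553 0.01133202]
top [0.50310878 0.07078663 0.08659409] [0.49496363 0.06026322 0.08510217] [0.50769741 0.0859744  0.08782507]
scene 357 ball (array([0.57199934, 0.11441993, 0.0442675 ]), np.float64(0.0007333426461989548))
tab 278 [0.49969396 0.06674324 0.07315464] [0.48948558 0.05223122 0.05510363] [0.51056351 0.08218284 0.0901128 ]
[ 0.55516521 -0.83174009] [0.16450988 0.01706002]
top [0.50045643 0.06717021 0.08714204] [0.49101679 0.05343402 0.08517695] [0.51056351 0.08069607 0.0901128 ]
wrist 6 ball (array([0.57271998, 0.11462747, 0.0450831 ]), np.float64(0.0002663882537179742))
tab 502 [0.50118626 0.07241189 0.08642811] [0.49106513 0.05513353 0.05575753] [0.51186246 0.08598948 0.08944819]
[ 0.53131413 -0.84717489] [0.22751252 0.03339444]
top [0.50134015 0.07065232 0.0875703 ] [0.49106513 0.05513353 0.08514051] [0.51186246 0.08591783 0.08944819]
```

View pics/wrist5.png

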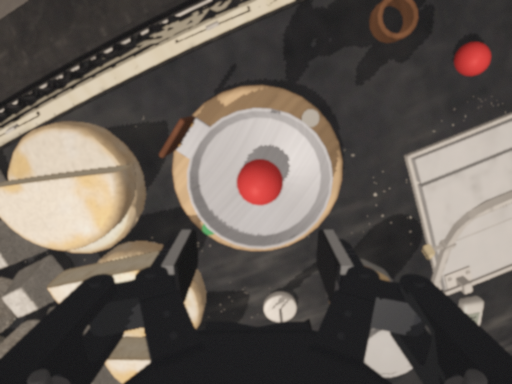

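View pics/scene5.png

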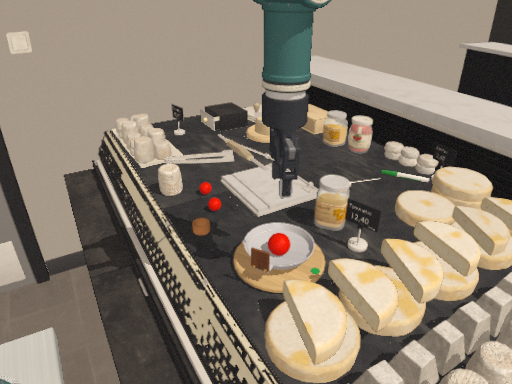

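The ball sits in the middle of the dish: (259,181) in the wrist view, (279,244) in the scene view. Next I check the clearance around the tab grasp and the final pose.

Run:
```python
from fit import *
Ps=[cloud(cam(n)).reshape(-1,3) for n in ['scene','wrist','side']]
A=np.array([.572,.1145])
for nm,ang in [('grasp',212.7),('end',294)]:
    a=np.radians(ang);d=np.array([np.cos(a),np.sin(a)]);t=np.array([-d[1],d[0]])
    c=A+.084*d;print(nm,c)
    for P,n in zip(Ps[:2],['scene','wrist']):
        P=P[~np.isnan(P).any(1)]
        u=(P[:,:2]-c)@d;v=(P[:,:2]-c)@t
        for lab,m in [('outer fingers',(u>.006)&(u<.07)&(abs(v)<.02)),('body',(abs(u)<.06)&(abs(v)<.06))]:
            Q=P[m&(P[:,2]<.15)]
            if len(Q): i=Q[:,2].argmax();print(n,lab,len(Q),'max z',Q[i],'u of z>.045:',np.round(((Q[Q[:,2]>.045][:,:2]-c)@d).min() if (Q[:,2]>.045).any() else 9,3))
P=Ps[0];m=(P[:,0]>.45)&(P[:,0]<.7)&(P[:,1]<.05)&(P[:,1]>-.2);print('cheeses max z',np.nanmax(P[m][:,2]))
```

```text
grasp [0.50131309 0.06911981]
scene outer fingers 684 max z [0.49905304 0.0605641  0.01727629] u of z>.045: 9
scene body 3360 max z [0.50857637 0.05823497 0.08887662] u of z>.045: -0.054
wrist outer fingers 2022 max z [0.4882248  0.07739295 0.01099843] u of z>.045: 9
wrist body 13558 max z [0.50158203 0.07338249 0.08949378] u of z>.045: -0.058
end [0.60616588 0.03776218]
scene outer fingers 557 max z [ 0.6146371  -0.00933956  0.0731354 ] u of z>.045: 0.027
scene body 2138 max z [ 0.61029272 -0.02204986  0.07315365] u of z>.045: -0.059
wrist outer fingers 442 max z [0.61581401 0.03547268 0.01448955] u of z>.045: 9
wrist body 8643 max z [ 0.60171255 -0.029231    0.07203593] u of z>.045: -0.059
cheeses max z 0.2780533801077891
```

>>> jog_arm(turn=[[0,0,0],[0,0,0],[0,0,0],[0,0.15,0],[0,0.15,0]], slide=[[-15,0,-22],[-16,0,-23],[-15.3,0,-22.4],[0,0,0],[0,0,0]], grip=[50,50,50,50,50], newtons=60)

```text
time: 10.65
tool_pos: [0.5006, 0.0695, 0.1846]
tcp_rot: [-1.5, 0.551, -0.549]
wrist_force: [-0.1, -0.6, -0.4]
width: 0.499
```

>>> jog_arm(turn=[[0,0.15,0],[0,0.15,0],[0,0.004,0],[0,0,0],[0,0,0]], slide=[[0,0,0],[0,0,0],[0,25,0],[0,30,0],[0,0,0]], grip=[45,45,45,45,45])

```text
time: 11.15
tool_pos: [0.4977, 0.0696, 0.1257]
tcp_rot: [-1.432, 0.786, -0.773]
wrist_force: [-0.1, -0.1, -0.8]
width: 0.449
```

>>> jog_arm(turn=[[0,0,0],[0,0,0],[0,0,0],[0,0,0]], slide=[[0,0,0],[0,0,0],[0,0,0],[0,0,0]], grip=[45,45,45,45])

```text
time: 11.55
tool_pos: [0.5026, 0.0701, 0.1316]
tcp_rot: [-1.425, 0.778, -0.78]
wrist_force: [0.6, -0.1, 0.4]
width: 0.448
```

Run:
```python
from fit import *
go([.5014,.0700,.0705],np.radians(32.7))
cam('wrist','w6');p=cam('scene')
cv2.imwrite('pics/c6.png',cv2.resize(p['img'][160:310,180:400,::-1],None,fx=3.5,fy=3.5))
```

```text
t 11.55 pos [0.5026 0.0701 0.1316] slide [-0.6 61.1 -1.2] q [ 0.09  0.05  2.08  0.    1.01 -0.48] F [ 0.6 -0.1  0.4] w 0.448
M [[0.541, 0.002, 0.841], [-0.841, 0.0, 0.541], [0.001, -1.0, 0.002]] z heading deg 32.7
tilt corr (tool x,z rotvec) [-0.002  0.     0.001]
turn about tool y (rad) 0.0
```

View pics/w6.png

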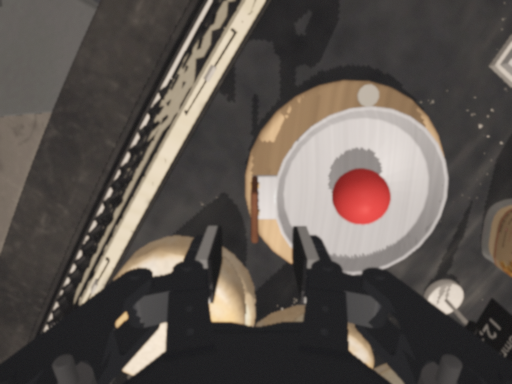

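View pics/c6.png

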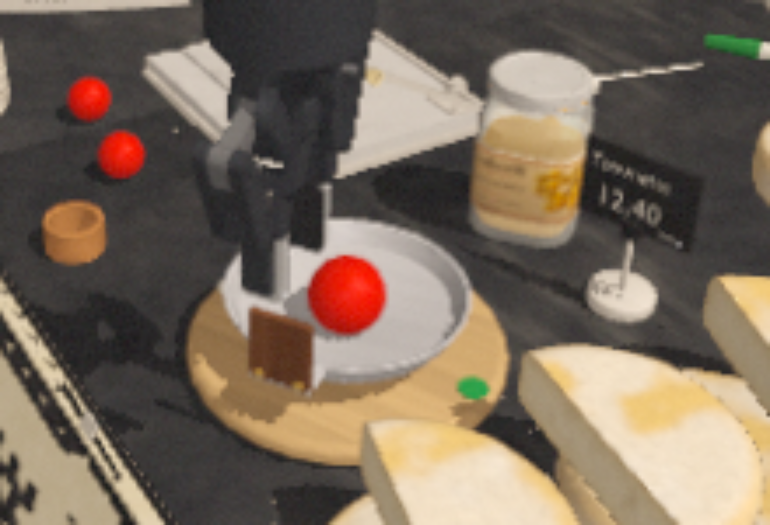

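>>> jog_arm(turn=[[0,0,0],[0,0,0],[0,0,0],[0,0,0],[0,0,0]], slide=[[0,20,-0.7],[0,20,0],[0,12,0],[0,8,0],[0,0,0]], grip=[45,45,45,45,45])

```text
time: 12.15
tool_pos: [0.5002, 0.0695, 0.0692]
tcp_rot: [-1.428, 0.781, -0.778]
wrist_force: [0.7, 0.0, 0.1]
width: 0.451
```

>>> jog_arm(turn=[[0,0,0],[0,0,0],[0,0,0],[0,0,0],[0,0,0]], slide=[[0,0,0],[0,0,0],[0,0,0],[0,0,0],[0,0,0]], grip=[45,45,45,45,45])

```text
time: 12.65
tool_pos: [0.5013, 0.0696, 0.0706]
tcp_rot: [-1.426, 0.779, -0.779]
wrist_force: [0.4, 0.9, -0.1]
width: 0.447
```

Run:
```python
from fit import *
go([.5014,.0700,.0705],np.radians(32.7))
cam('wrist','w7');p=cam('scene')
cv2.imwrite('pics/c7.png',cv2.resize(p['img'][180:300,200:360,::-1],None,fx=5,fy=5))
```

```text
t 12.65 pos [0.5013 0.0696 0.0706] slide [-0.2  0.1  0.3] q [ 0.09  0.13  2.12  0.    0.89 -0.48] F [ 0.4  0.9 -0.1] w 0.447
M [[0.541, 0.0, 0.841], [-0.841, 0.0, 0.541], [0.0, -1.0, 0.0]] z heading deg 32.7
tilt corr (tool x,z rotvec) [-0.0005  0.      0.0002]
turn about tool y (rad) 0.0
```

View pics/w7.png

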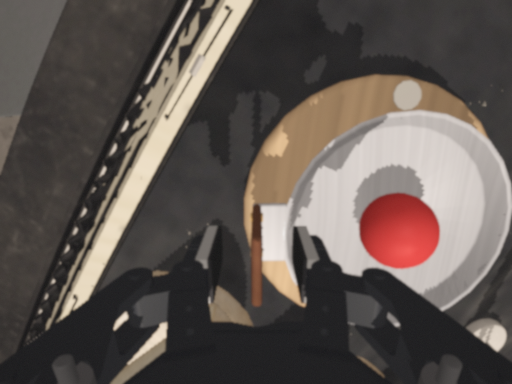

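View pics/c7.png

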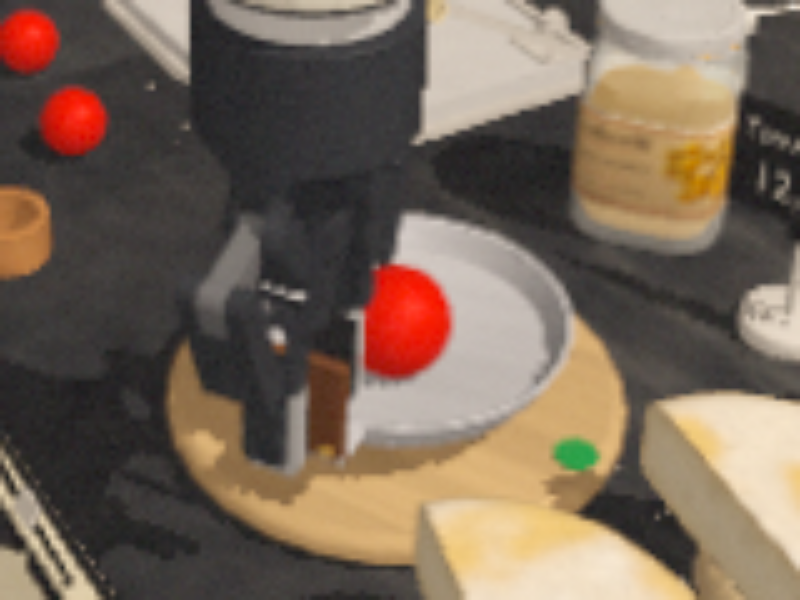

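The tab at column 257 is centred between the pads (about 210 and 302). Closing.

>>> jog_arm(turn=[[0,0,0],[0,0,0],[0,0,0],[0,0,0],[0,0,0]], slide=[[0,0,0],[0,0,0],[0,0,0],[0,0,0],[0,0,0]], grip=[35,25,17,12,9])

```text
time: 13.25
tool_pos: [0.501, 0.0696, 0.0702]
tcp_rot: [-1.427, 0.779, -0.779]
wrist_force: [-0.4, -0.4, -0.2]
width: 0.088
```

>>> jog_arm(turn=[[0,0,0],[0,0,0],[0,0,0],[0,0,0],[0,0,0]], slide=[[0,0,0],[0,0,0],[0,0,0],[0,0,0],[0,0,0]], grip=[7,5,3,0,0], newtons=65)

```text
time: 13.75
tool_pos: [0.501, 0.0696, 0.0703]
tcp_rot: [-1.427, 0.779, -0.779]
wrist_force: [-0.9, -0.1, 1.5]
width: 0.049
```

Run:
```python
from fit import *
go([.5014,.0700,.0705],np.radians(32.7))
p=cam('wrist','w8')
```

```text
t 13.75 pos [0.501  0.0696 0.0703] slide [-0.1 -0.2  0.5] q [ 0.09  0.13  2.12  0.    0.89 -0.48] F [-0.9 -0.1  1.5] w 0.049
M [[0.54, -0.0, 0.841], [-0.841, 0.0, 0.54], [-0.0, -1.0, -0.0]] z heading deg 32.7
tilt corr (tool x,z rotvec) [ 0.0001  0.     -0.0002]
turn about tool y (rad) 0.0
```

View pics/w8.png

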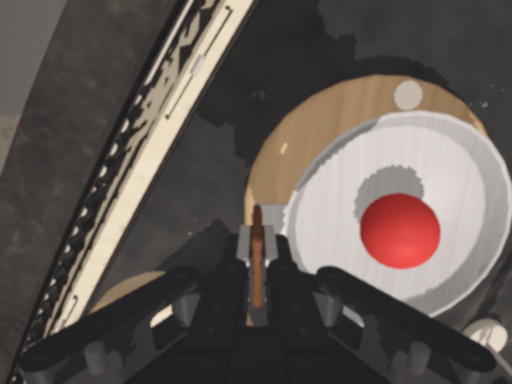

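>>> jog_arm(turn=[[0,0,0],[0,0,0],[0,0,0],[0,0,0],[0,0,0]], slide=[[0,-1,0],[0,-2,0],[0,-3,0],[0,-4,0],[0,-5,0]], grip=[0,0,0,0,0])

```text
time: 14.3
tool_pos: [0.5009, 0.0696, 0.0854]
tcp_rot: [-1.427, 0.78, -0.779]
wrist_force: [0.3, 0.6, -1.9]
width: 0.048
```

Run:
```python
from fit import *
go([.5014,.0700,.18],np.radians(32.7))
p=cam('scene');cv2.imwrite('pics/c9.png',cv2.resize(p['img'][180:300,200:360,::-1],None,fx=5,fy=5))
```

```text
t 14.3 pos [0.5009 0.0696 0.0854] slide [ -0.1 -94.6   0.6] q [ 0.09  0.11  2.11  0.    0.92 -0.48] F [ 0.3  0.6 -1.9] w 0.048
M [[0.54, -0.001, 0.841], [-0.841, 0.0, 0.54], [-0.0, -1.0, -0.001]] z heading deg 32.7
tilt corr (tool x,z rotvec) [ 0.0005  0.     -0.0003]
turn about tool y (rad) 0.0
```

View pics/c9.png

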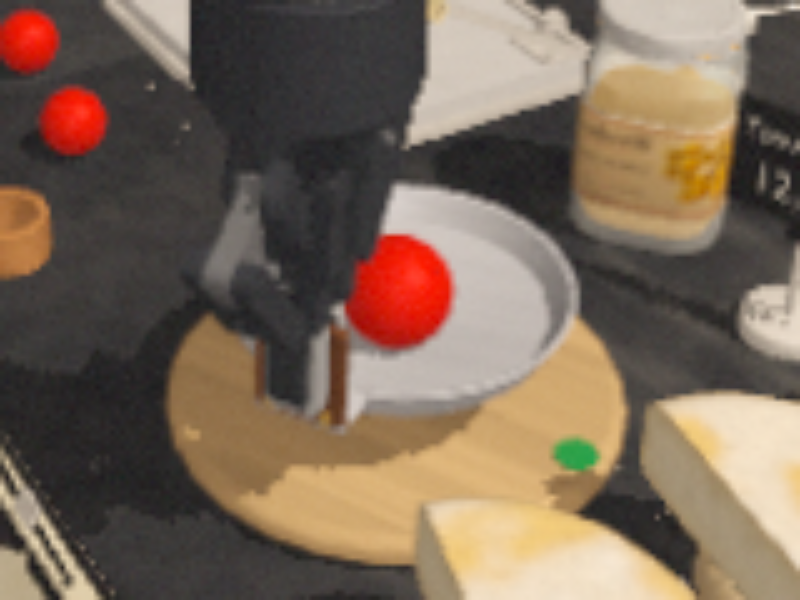

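The dish is off the board and level, with the ball in the middle. I'll keep lifting.

>>> jog_arm(turn=[[0,0,0],[0,0,0],[0,0,0],[0,0,0],[0,0,0]], slide=[[0,-4,0],[0,-6,0],[0,-7,0],[0,-8,0],[0,-8,0]], grip=[0,0,0,0,0])

```text
time: 14.85
tool_pos: [0.5012, 0.0696, 0.1191]
tcp_rot: [-1.426, 0.779, -0.779]
wrist_force: [-0.2, 1.2, -1.7]
width: 0.045
```

>>> jog_arm(turn=[[0,0,0],[0,0,0],[0,0,0],[0,0,0],[0,0,0]], slide=[[0,-8,0],[0,-8,0],[0,-8,0],[0,-8,0],[0,-8,0]], grip=[0,0,0,0,0])

```text
time: 15.35
tool_pos: [0.501, 0.0696, 0.1589]
tcp_rot: [-1.427, 0.779, -0.779]
wrist_force: [0.2, -1.1, -1.8]
width: 0.047
```

>>> jog_arm(turn=[[0,0,0],[0,0,0],[0,0,0],[0,0,0],[0,0,0]], slide=[[0,-6,0],[0,-5,0],[0,-3,0],[0,-2,0],[0,0,0]], grip=[0,0,0,0,0])

```text
time: 15.85
tool_pos: [0.5011, 0.0696, 0.1743]
tcp_rot: [-1.427, 0.779, -0.779]
wrist_force: [0.1, 0.8, -1.3]
width: 0.05
```

>>> jog_arm(turn=[[0,0,0],[0,0,0],[0,0,0]], slide=[[0,0,0],[0,0,0],[0,0,0]], grip=[0,0,0])

```text
time: 16.15
tool_pos: [0.5009, 0.0696, 0.1739]
tcp_rot: [-1.427, 0.78, -0.779]
wrist_force: [-0.4, 0.7, -1.7]
width: 0.045
```

```bash
cat >> fit.py <<'E'
def dishfit(P,sel,c0):
    pass
def look(zr,c=(.572,.1145)):
    """zr: nominal rim z"""
    for n in ['scene','side','wrist']:
        p=cam(n);P=cloud(p);h=cv2.cvtColor(p['img'],cv2.COLOR_RGB2HSV);x,y,z=P[...,0],P[...,1],P[...,2]
        rr=np.hypot(x-c[0],y-c[1])
        m=((h[...,0]<6)|(h[...,0]>174))&(h[...,1]>190)&(h[...,2]>90)&(rr<.05)
        if m.sum()>20:print(n,'ball',sphere(P[m]))
        m=(h[...,1]<70)&(abs(z-zr)<.02)&(rr<.08)&(rr>.062)
        Q=P[m]
        # top rim: keep local max z per azimuth
        az=np.degrees(np.arctan2(Q[:,1]-c[1],Q[:,0]-c[0]))//10
        T=np.array([Q[az==a][np.argsort(Q[az==a][:,2])[-2]] for a in np.unique(az) if (az==a).sum()>4])
        if len(T)>6:
            A=np.c_[T[:,:2]-c,np.ones(len(T))];s=np.linalg.lstsq(A,T[:,2],rcond=None)[0];print(n,'rim plane',np.round(s,3),'n',len(T),circ(T,.069))
        g=(rr<.13)&(z<.03)&(h[...,0]>45)&(h[...,0]<85)&(h[...,1]>110)
        if g.sum()>10:print(n,'green',g.sum(),np.nanmean(P[g],0))
        wd=(rr<.1)&(rr>.06)&(z<.03)&(z>.01)&(h[...,1]<45)&(h[...,2]>130)
        if wd.sum()>10:print(n,'white',wd.sum(),np.nanmean(P[wd],0))
        b=(rr<.1)&(z<.022)&(z>.012)&(h[...,1]>60)&(h[...,0]<30)
        if b.sum()>300:print(n,'board',b.sum())
    return p
E
python3 - <<'E'
from fit import *
go([.5014,.0700,.18],np.radians(32.7))
look(.158); cam('scene','c10');cam('wrist','w10')
E
```

```text
t 16.15 pos [0.5009 0.0696 0.1739] slide [-0.1 -6.1  0.7] q [ 0.09  0.    2.04  0.    1.1  -0.48] F [-0.4  0.7 -1.7] w 0.045
M [[0.54, -0.001, 0.841], [-0.841, 0.0, 0.54], [-0.0, -1.0, -0.001]] z heading deg 32.7
tilt corr (tool x,z rotvec) [ 0.0006  0.     -0.0005]
turn about tool y (rad) 0.0
scene ball (array([0.57183407, 0.11445078, 0.14786653]), np.float64(0.000688943229743452))
scene rim plane [ 0.003 -0.009  0.152] n 24 (array([0.57119052, 0.11346768]), np.float64(0.0012729731861367416))
scene green 41 [0.60497723 0.03939703 0.01888014]
scene white 18 [0.53622341 0.18387856 0.01833935]
scene board 3921
side ball (array([0.57168853, 0.11543407, 0.14720865]), np.float64(0.0010390917186951989))
side rim plane [-0.053 -0.02   0.152] n 30 (array([0.57055396, 0.11718107]), np.float64(0.0018235290597683183))
side green 12 [0.6071576  0.02634028 0.01112533]
side board 1403
wrist rim plane [-0.019  0.     0.153] n 30 (array([0.57065513, 0.11446885]), np.float64(0.0013878159294366255))
wrist white 261 [0.53894744 0.18510882 0.01775351]
wrist board 8262
```

View pics/c10.png

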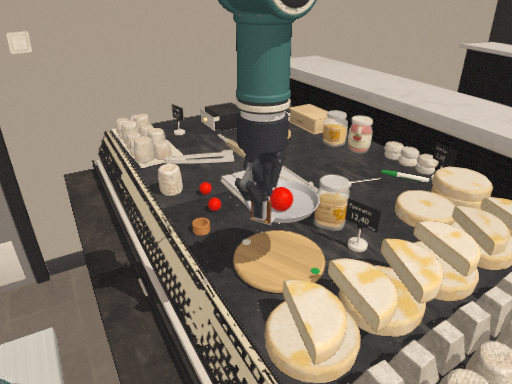

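View pics/w10.png

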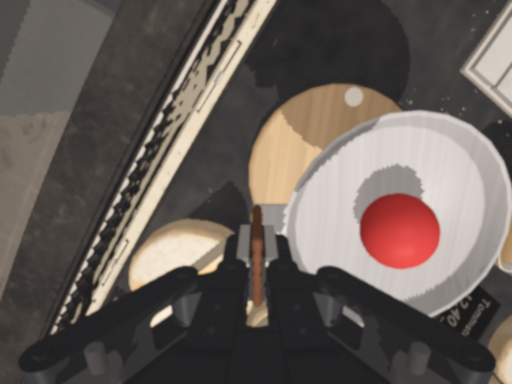

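>>> jog_arm(turn=[[0,-0.01,0],[0,-0.02,0],[0,-0.03,0],[0,-0.04,0],[0,-0.05,0]], slide=[[0.84,0,0],[1.68,0,0.02],[2.52,0,0.04],[3.36,0,0.07],[4.2,0,0.1]], grip=[0,0,0,0,0])

```text
time: 16.9
tool_pos: [0.5087, 0.0594, 0.1742]
tcp_rot: [-1.468, 0.662, -0.661]
wrist_force: [-0.2, 0.3, -0.4]
width: 0.048
```

>>> jog_arm(turn=[[0,-0.05,0],[0,-0.05,0],[0,-0.05,0],[0,-0.05,0],[0,-0.05,0]], slide=[[4.2,0,0.1],[4.2,0,0.1],[4.2,0,0.1],[4.2,0,0.1],[4.2,0,0.1]], grip=[0,0,0,0,0])

```text
time: 17.4
tool_pos: [0.5246, 0.0453, 0.1743]
tcp_rot: [-1.52, 0.468, -0.468]
wrist_force: [0.6, 0.3, -0.9]
width: 0.045
```

Run:
```python
from fit import *
go([.5014,.0700,.18])
s=bot.read_state();M=R.from_rotvec(s['tcp_rot']).as_matrix();print('axis',s['tool_pos']+.0838*M[:,2])
p=cam('wrist','w11')
```

```text
t 17.4 pos [0.5246 0.0453 0.1743] slide [-33.   -5.7   7.4] q [ 0.04  0.04  2.   -0.    1.1  -0.93] F [ 0.6  0.3 -0.9] w 0.045
M [[0.827, -0.0, 0.562], [-0.562, -0.0, 0.827], [0.0, -1.0, -0.0]] z heading deg 55.8
tilt corr (tool x,z rotvec) [ 0.0001 -0.      0.    ]
axis [0.57165169 0.11466089 0.17424986]
```

View pics/w11.png

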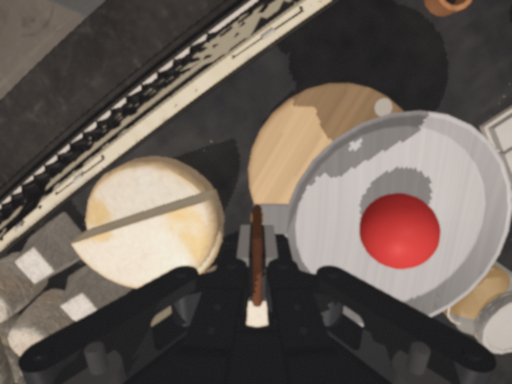

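The axis has stayed put and the ball hasn't moved in the wrist view (400,231). I'll continue the turn.

>>> jog_arm(turn=[[0,-0.05,0],[0,-0.05,0],[0,-0.05,0],[0,-0.05,0],[0,-0.05,0]], slide=[[4.2,0,0.1],[4.2,0,0.1],[4.2,0,0.1],[4.2,0,0.1],[4.2,0,0.1]], grip=[0,0,0,0,0])

```text
time: 17.95
tool_pos: [0.5431, 0.0359, 0.1742]
tcp_rot: [-1.553, 0.273, -0.273]
wrist_force: [-0.5, 0.2, -2.6]
width: 0.047
```

>>> jog_arm(turn=[[0,-0.05,0],[0,-0.05,0],[0,-0.05,0],[0,-0.05,0],[0,-0.05,0]], slide=[[4.2,0,0.1],[4.2,0,0.1],[4.2,0,0.1],[4.2,0,0.1],[4.2,0,0.1]], grip=[0,0,0,0,0])

```text
time: 18.45
tool_pos: [0.5636, 0.0313, 0.1742]
tcp_rot: [-1.569, 0.077, -0.077]
wrist_force: [-0.2, -0.2, -1.6]
width: 0.051
```

>>> jog_arm(turn=[[0,-0.05,0],[0,-0.05,0],[0,-0.05,0],[0,-0.05,0],[0,-0.05,0]], slide=[[4.2,0,0.1],[4.2,0,0.1],[4.2,0,0.1],[4.2,0,0.1],[4.2,0,0.1]], grip=[0,0,0,0,0])

```text
time: 18.95
tool_pos: [0.5846, 0.0318, 0.1742]
tcp_rot: [-1.568, -0.119, 0.119]
wrist_force: [-0.6, -0.8, -1.8]
width: 0.045
```

>>> jog_arm(turn=[[0,-0.05,0],[0,-0.05,0],[0,-0.05,0],[0,-0.045,0],[0,-0.035,0]], slide=[[4.2,0,0.1],[4.2,0,0.1],[4.2,0,0.1],[3.78,0,0.09],[2.94,0,0.05]], grip=[0,0,0,0,0])

```text
time: 19.45
tool_pos: [0.6033, 0.0369, 0.1742]
tcp_rot: [-1.55, -0.299, 0.299]
wrist_force: [0.4, -0.5, -2.6]
width: 0.05
```

>>> jog_arm(turn=[[0,-0.025,0],[0,-0.02,0],[0,-0.01,0],[0,0,0],[0,0,0]], slide=[[2.1,0,0.03],[1.68,0,0.02],[0.84,0,0],[0,0,0],[0,0,0]], grip=[0,0,0,0,0])

```text
time: 19.95
tool_pos: [0.607, 0.0387, 0.1742]
tcp_rot: [-1.544, -0.341, 0.341]
wrist_force: [-0.2, -0.1, -1.9]
width: 0.047
```

>>> jog_arm(turn=[[0,0,0],[0,0,0],[0,0,0],[0,0,0],[0,0,0]], slide=[[0,0,0],[0,0,0],[0,0,0],[0,0,0],[0,0,0]], grip=[0,0,0,0,0])

```text
time: 20.45
tool_pos: [0.6072, 0.0387, 0.1742]
tcp_rot: [-1.544, -0.341, 0.341]
wrist_force: [0.6, 0.1, -2.6]
width: 0.047
```

Run:
```python
from fit import *
go([.605,.0394,.174])
s=bot.read_state();M=R.from_rotvec(s['tcp_rot']).as_matrix();print('axis',s['tool_pos']+.0838*M[:,2],s['joint_vel'].round(3) if hasattr(s['joint_vel'],'round') else s['joint_vel'])
look(.153);cam('scene','c12');cam('wrist','w12');cam('side','s12')
```

```text
t 20.45 pos [0.6072 0.0387 0.1742] slide [-1.7  0.2  1.5] q [ 0.02  0.2   1.83  0.    1.12 -1.98] F [ 0.6  0.1 -2.6] w 0.047
M [[0.907, -0.0, -0.422], [0.422, 0.0, 0.907], [-0.0, -1.0, 0.0]] z heading deg 114.9
tilt corr (tool x,z rotvec) [-0.0001  0.     -0.0001]
axis [0.57182252 0.11470032 0.1742331 ] [-0.     0.     0.    -0.    -0.001 -0.007]
scene ball (array([0.57177866, 0.11352473, 0.14813674]), np.float64(0.0006575035492694402))
scene rim plane [ 0.02  -0.041  0.154] n 32 (array([0.57145901, 0.11161604]), np.float64(0.0010599624746357602))
scene green 41 [0.60502745 0.03944889 0.01881691]
scene white 22 [0.53654373 0.18446313 0.01807354]
scene board 3931
side ball (array([0.57160195, 0.11478153, 0.14650037]), np.float64(0.001100306668480161))
side rim plane [ 0.023 -0.033  0.152] n 31 (array([0.57250557, 0.11582719]), np.float64(0.002008038353117356))
side green 12 [0.60715712 0.02639057 0.01114913]
side board 1401
wrist ball (array([0.57217611, 0.11463807, 0.14779552]), np.float64(0.0003910466747829688))
wrist rim plane [ 0.001 -0.028  0.154] n 31 (array([0.57308776, 0.1128301 ]), np.float64(0.002118697392920719))
wrist green 144 [0.60638011 0.04099868 0.01781796]
wrist board 8731
```

View pics/c12.png

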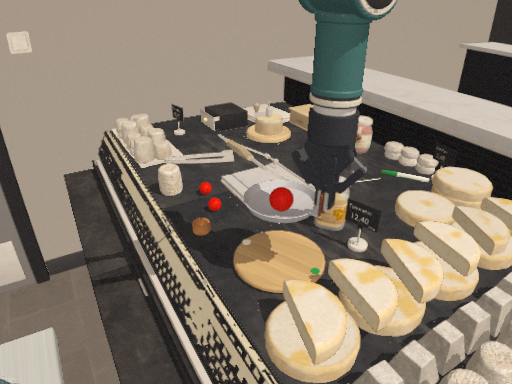

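View pics/w12.png

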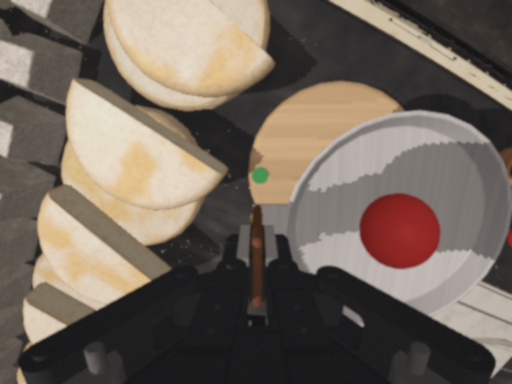

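View pics/s12.png

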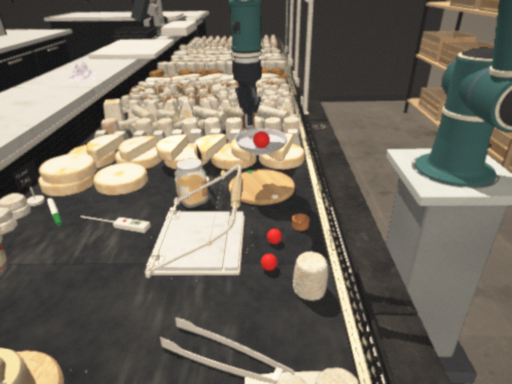

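The tab is over the green disc (wrist view: disc (260,175), in line with the tab at column 257). The ball and rim sit at the same wrist-view pixels as before the lift, the arm is still, and no bystander has moved. Handing in.

Run:
```python
from fit import *
print(bot.finish_job())
```

```text
the job is handed in; nothing more can be done
None
```

The job is handed in. The cheese ball is in the middle of the dish, and the arm holds the dish by its tab, still, above the board with the tab over the green disc. It took about 21 s of the 61 s allowed.

**What I did:** I set the ball in the dish, then gripped the tab at 65 N. I lifted the dish about 104 mm straight up and turned it about its own axis.

**Last checks:**
- **Tab:** the grip point is at (0.607, 0.039), about 2 mm from the green disc as measured by two cameras.
- **Ball:** all three cameras put it within about 1 mm of the dish axis.
- **Bystanders:** the honey jar, price sign and cheese drum looked undisturbed in the pictures; I did not re-measure them.

**What disagreed:**
- **Turn angle:** it was 82°, not 90°. I measured the tab starting about 8° off square to the discs, so I aimed at the green disc itself.
- **Level:** the depth fits of the rim suggested a tilt of about 1.5 to 2.5°. The ball's rise (it matched the tool's within about 1 mm) and the unchanged wrist view point to under 1°, so I made no correction.

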